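Clamp the lid of the dough tub

TASK

Clamp down the lid of the dough tub: with the outside of a finger push the blue strap round over the lid until it stops in the grey keeper at the other edge, and only then push the raised red cam lever all the way down over the strap. Do not pick anything up: the lid stays seated in the tub, and the kitchen things around it stay where they are.

Things in the scene. Friction and masses are not known exactly. Their poses are not given: they have to be found in the camera images.
- tub: Stainless dough tub, fixed to the counter, 180 (its x) by 320 (its y) by 106 mm high. Origin: centre of its underside, on the counter; z up. A grey bracket in the middle of its +x long side carries the strap's pivot, a grey keeper in the middle of its -x long side takes the strap's end and carries the lever. Thin side handles stick out 22 mm at y = +-160 mm, z = 60 mm.
- lid: White plastic lid, loose, 166 by 306 by 12 mm, about 0.6 kg, seated in the tub's rim, its top 108 mm above the counter. Origin: centre of its underside, 96 mm above the tub's origin, axes as the tub's. A steel bar handle stands on it at y = -110 mm, from x = -50 to +50 mm, up to 41 mm above the lid's underside. Leave it seated.
- strap (a joint): Angle of the blue clamp strap about its upright pivot, rad. 0: fully over, its end in the keeper (hard stop). Grows as it opens: at angle a it points from the pivot along (-cos a, sin a) in the tub's x, y; up to 1.7. Starts open at 0.8 to 1.35. Stiff pivot: about 2 N pushed 85 mm from the axis; it stays where it is left.
- strap_end (a point): Middle of the strap's free end, 215 mm from the pivot axis. The strap is a straight bar 28 mm wide and 16 mm tall, its underside 118 mm above the counter (10 mm above the lid, so a fingertip fits beside it without touching the lid), its top at 134 mm.
- strap_pivot (a point): Point on the strap's upright pivot axis at the bar's mid height, at x = +108, y = 0, z = 126 mm of the tub. Round hub of radius 18 mm here, bolt up to z = 148 mm.
- lever (a joint): Angle of the red cam lever about its level pin, rad. 0: fully down (hard stop), level above the strap, pointing to the tub's +x. Grows as it is raised: at angle b it points along cos b in the tub's x and sin b upward; up to 1.9. Starts raised at 1.15 to 1.55. Pushed 75 mm from the pin it takes about 5 N to move, 7 N near the end; it stays where it is left.
- lever_tip (a point): End of the lever's red grip, 100 mm from the pin. The grip is 26 mm wide and 12 mm thick, from 45 to 100 mm from the pin; nearer the pin is a steel arm 16 mm wide and 8 mm thick, and a round hub of radius 13 mm.
- lever_pivot (a point): Middle of the lever's pin, which lies along the tub's y, at x = -102, y = 0, z = 150 mm of the tub. The keeper around it (x -117 to -87 mm) is open towards +y: under the strap it is 108 mm high (y -46 to +28 mm); its ear, beside the strap's end, fills y = -46 to -16 mm up to z = 170 mm.
- jar: Bystander: amber jar, 60 mm across, 100 mm high, standing by the tub; origin under its centre.
- tart_ring: Bystander: steel tart ring, 90 mm across, 35 mm high; origin in the middle, on the counter.
- cup: Bystander: blue ceramic cup, 72 mm across, 80 mm high; origin under its centre.
- bowl: Bystander: small steel bowl, 120 mm across, 50 mm high; origin under its centre.
- scraper: Bystander: dough scraper lying flat, blade 75 by 120 mm towards its x, green grip 16 mm high; origin on the counter near the grip.
- brush: Bystander: pastry brush lying flat along its x, under 40 mm high; origin under its middle.

How it is judged:
By the outcome, as a careful person would: the job done as asked, in the order asked, and still so for the second after the job is handed in, with the robot touching nothing.
It also fails if it takes over 53 s, if anything falls off the work surface, if the arm or the gripper's body presses on something with over 40 N, if the wrist force passes 120 N, or if a joint passes its speed limit or range.

ROBOT

A 6-joint arm with a two-finger parallel gripper is mounted at the origin on the work surface. World frame = base frame: x ahead of the robot, y to its left, z up, the work surface at z = 0. Lengths are in m, angles in rad, forces in N, time in s.
With the tool pointing down it reaches from about 0.25 to 0.8 m from the base axis. Payload 3.9 kg.
Tool frame: the origin (TCP) lies midway between the tips of the shut fingers; the grasp point (between the pads) lies 19 mm behind it; z points along the fingers, y is the line along which they close (so a half turn about z gives the same grasp; the last joint's range is limited). The gripper opens to 85 mm and grips with 20 to 120 N. Pads are 22 mm wide; open, the fingers measure 114 mm over their backs; the gripper's body (76 mm by 85 mm) begins 54 mm behind the grasp point. The pads swing forward as they close: fully open they stand 13 mm farther back than shut.
Start: joints at [-1.178, 0.26, -0.138, 1.173, 0, 1.571], TCP at [0.201, -0.485, 0.192] pointing down, gripper open.
Joint ranges: [-2.78, 2.78], [-0.83, 1.72], [-1.28, 1.37], [-1.9, 2.12], [-1.57, 1.48], [-3.14, 3.14]. Speed limits (rad/s): [2.57, 2.57, 3.14, 3.14, 3.14, 3.14].

INTERFACE

Orientations are given as a rotation vector (axis times angle).
In Python, from workcell import env gives the robot as it stands.
- The arm moves only by the shell command python3 -m pendant 'ROWS' [OPENING] [FORCE]. ROWS is JSON, a list of rows, each a list of 6 numbers: the shift along the tool's x, y, z in mm, then the turn, a rotation vector about the tool's x, y, z in degrees. A call has 1 to 5 rows; each row is the pose to reach, as a shift and turn from the pose commanded when the call began, along the tool's axes at that moment; what a row does not reach only later rows make up. A row lasts 1/8 s, in which the tool goes at most 62.5 mm and 10.7 degrees, less where a joint would pass 70% of its speed; a pose out of reach is approached as far as the arm can. A call with a gripper value outside its range is refused whole. OPENING is the opening, from 0 (shut) to 1 (fully open), set as the call begins (- or left out, the last holds). The fingers move at their own pace and stop on an object; FORCE is the grip in N (left out, the last holds). Time passes only in rows, so rows that repeat a pose let the fingers close. It gives the time, the measured TCP pose, the force, the opening and the grip force at its end, in the units of the state.
- env.state(): the state, without advancing time (a new reading comes with each control period).
- env.snapshot(name): name is "scene" or "top" or "wrist"; returns a dict with "frame" (384x512x3 uint8, red, green, blue), "z_map" (384x512 float32, m along the optical axis (not along the pixel's ray), 0 where there is no reading), "K" (3x3 intrinsics, pixels), "pose" (4x4, takes a point from camera to world coordinates). Camera axes: x right, y up, looking along -z (the intrinsics and any distortion apply to the point x, -y, -z); pixel columns grow to the right and rows downward; lengths in m; the calibration is good to about 2 mm. The wrist camera is an equidistant fisheye: a pixel r from the principal point sees the ray r / f radians off the axis. A picture is of the moment at which its call begins.
- env.job_done(): hands the job in; it is judged then, once.
The state is a dict: "clock": time; "joint_positions": joint angles; "qd": joint speeds; "joint_torque": joint torques, N m; "tool_pos": TCP position; "tcp_rot": TCP orientation; "ft_force": force on the tool from outside, world axes, zero at the start; "moment": the same for the moment, N m; "opening": opening from 0.0 (shut) to 1.0 (fully open); "gripper_force": force on a finger pad.
Only numpy, scipy, OpenCV 4.12 (cv2) and the standard library are available. Lean on these libraries where they do the work, as an engineer would, in place of code of your own. Each camera call takes 0.05 s, during which the arm holds its last target. There are 200 camera calls.

## Working session

There is one attempt and no reset: what is moved stays moved. The work goes in short steps, Python scripts to look and compute and a shell command to move; the robot and the scene stay as the last step left them, time stands still between calls to the robot, and variables do not carry over. Pictures are saved under pics/ and viewed, at most 10 in all, crops included, and the job is handed in when it is done.

```bash
mkdir -p pics; ls
cat > h.py <<'E'
import numpy as np,cv2
from workcell import env
from scipy.spatial.transform import Rotation as R
def snap(n,f):
    s=env.snapshot(n); cv2.imwrite('pics/'+f,s["frame"][:,:,::-1]); np.savez('/tmp/'+n,**s); return s
def pts(s):
    K=s["K"];z=s["z_map"];v,u=np.mgrid[:z.shape[0],:z.shape[1]]
    c=np.stack([(u-K[0,2])/K[0,0]*z,-(v-K[1,2])/K[1,1]*z,-z,np.ones_like(z)],-1)
    return (c@s["pose"].T)[...,:3]
E
python3 - <<'E'
from h import *
for n in("top","scene"):
    s=snap(n,n+'1.png');print(n,s["K"].tolist(),s["pose"].round(3).tolist(),s.keys())
a=cv2.imread('pics/top1.png');b=cv2.imread('pics/scene1.png')
print(env.state())
E
```

```text
pics
top [[391.81683031086885, 0.0, 258.80106421160275], [0.0, 391.81683031086885, 184.2621764384125], [0.0, 0.0, 1.0]] [[-0.012, 0.999, -0.053, 0.531], [-1.0, -0.012, -0.002, -0.004], [-0.003, 0.052, 0.999, 1.159], [0.0, 0.0, 0.0, 1.0]] dict_keys(['frame', 'z_map', 'K', 'pose'])
scene [[434.03932724289683, 0.0, 253.7843303530417], [0.0, 434.03932724289683, 190.20116749375234], [0.0, 0.0, 1.0]] [[-0.715, -0.55, 0.432, 1.091], [0.699, -0.548, 0.459, 0.54], [-0.016, 0.63, 0.777, 1.0], [0.0, 0.0, 0.0, 1.0]] dict_keys(['frame', 'z_map', 'K', 'pose'])
{'clock': 0.1, 'joint_positions': array([-1.17801341e+00,  2.60599904e-01, -1.39226844e-01,  1.17271660e+00,
       -1.26500253e-05,  1.57081141e+00]), 'qd': array([ 0.00021542, -0.00118414,  0.00369058,  0.0016985 ,  0.00058705,
       -0.00037312]), 'joint_torque': array([-2.39424240e-03, -4.06508017e+01,  2.54528368e+01,  1.00614017e-02,
       -2.69004113e-04, -9.40183099e-06]), 'tool_pos': array([ 0.20068442, -0.4843921 ,  0.19106287]), 'tcp_rot': array([-3.07952863e+00, -6.12666396e-01,  5.54688097e-04]), 'ft_force': array([ 0.23157808,  0.01659385, -0.46831841]), 'moment': array([ 0.07190488, -0.02068647, -0.01069882]), 'gripper_force': 0.0, 'opening': 0.9969447108090759}
```

View pics/top1.png

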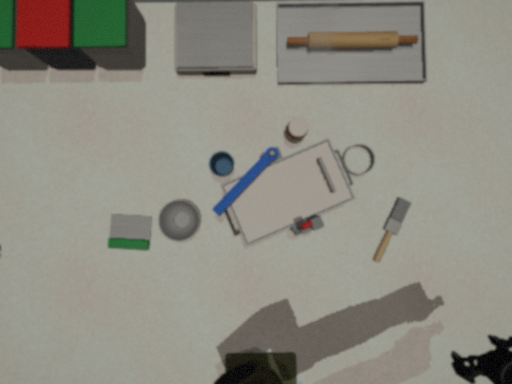

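View pics/scene1.png

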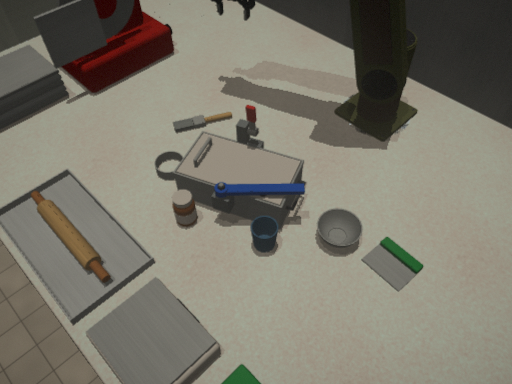

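The top view shows the tub centred near (288,192), the strap pivot at (272,153) with its end at (219,210), and the red lever at (305,225). The bar handle is at (326,175), the cup at (222,163), the jar at (296,129) and the ring at (358,159). The scene view agrees: the lever stands up at (251,115) and the strap's pivot is at (221,188).

```bash
cat >> h.py <<'E'
def cast(s,uv,h):
    K=s["K"];uv=np.atleast_2d(uv).astype(float);T=s["pose"]
    d=np.c_[(uv[:,0]-K[0,2])/K[0,0],-(uv[:,1]-K[1,2])/K[1,1],-np.ones(len(uv))]@T[:3,:3].T
    return T[:3,3]+d*((h-T[2,3])/d[:,2])[:,None]
E
python3 - <<'E'
from h import *
s=np.load('/tmp/top.npz');P=pts(s);z=P[...,2];hsv=cv2.cvtColor(s["frame"],cv2.COLOR_RGB2HSV)
roi=np.zeros(z.shape,bool);roi[110:260,170:400]=1
H,S,V=cv2.split(hsv)
def rng(n,m):
    q=P[m];print(n,m.sum(),np.median(q,0).round(4),q.min(0).round(3),q.max(0).round(3))
blue=roi&(H>105)&(H<130)&(S>150)&(z>.11);rng('blue',blue)
red=roi&((H<8)|(H>172))&(S>150);rng('red',red)
lid=roi&(z>.1)&(z<.114)&(~blue)&(S<80)
c=max(cv2.findContours(((z>.085)&(z<.2)&roi).astype(np.uint8),0,2)[0],key=cv2.contourArea)
v,u=np.nonzero(blue);q=cast(s,np.c_[u,v],.134)[:,:2]
r=cv2.minAreaRect((q*1000).astype(np.float32));print('strap rect',r,cv2.boxPoints(r))
m=cv2.morphologyEx(lid.astype(np.uint8),cv2.MORPH_OPEN,np.ones((3,3)))
v,u=np.nonzero(m);q=cast(s,np.c_[u,v],.107)[:,:2]
r=cv2.minAreaRect((q*1000).astype(np.float32));print('tub rect',r,cv2.boxPoints(r))
s2=np.load('/tmp/scene.npz');P2=pts(s2);h2=cv2.cvtColor(s2["frame"],cv2.COLOR_RGB2HSV)
m=((h2[...,0]<8)|(h2[...,0]>172))&(h2[...,1]>150);m[:95]=0;m[140:]=0;m[:,:235]=0;m[:,270:]=0
q=P2[m];print('red scene',m.sum(),np.median(q,0),q[q[:,2].argsort()][[0,3,-4,-1]])
# blue in scene view
m=(h2[...,0]>105)&(h2[...,0]<130)&(h2[...,1]>150)&(P2[...,2]>.12)&(P2[...,2]<.145);m[:170]=0;m[205:]=0
v,u=np.nonzero(m);r=cv2.minAreaRect((P2[m][:,:2]*1000).astype(np.float32));print('strap scene',m.sum(),r,np.median(P2[m][:,2]))
# upright things
for n,(a,b) in dict(cup=(222,163),jar=(296,129),ring=(358,159),bowl=(180,220)).items(): print(n,P[b,a].round(3))
E
```

```text
blue 636 [0.591  0.0364 0.1337] [ 0.511 -0.051  0.129] [0.677 0.113 1.159]
red 49 [ 0.483  -0.1124  0.2482] [ 0.476 -0.128  0.166] [ 0.49  -0.101  0.252]
strap rect ((595.2618408203125, 32.176292419433594), (27.969221115112305, 222.5684814453125), 44.95265579223633) [[506.7403   101.05069 ]
 [663.9898   -56.458984]
 [683.7834   -36.698105]
 [526.5339   120.81157 ]]
tub rect ((558.8240356445312, -84.42085266113281), (215.61236572265625, 312.35101318359375), 22.738004684448242) [[ 399.0317     17.947971]
 [ 519.761    -270.12772 ]
 [ 718.61633  -186.78967 ]
 [ 597.8871    101.28601 ]]
red scene 30 [ 0.48331853 -0.11210008  0.249391  ] [[ 0.48107643 -0.104368    0.21511406]
 [ 0.47917129 -0.10177853  0.24677788]
 [ 0.48296761 -0.1204733   0.25155971]
 [ 0.48546477 -0.12165757  0.252351  ]]
strap scene 639 ((593.1796875, 31.29853057861328), (32.936981201171875, 228.162353515625), 46.20037078857422) 0.13444528777784015
cup [0.656 0.106 0.005]
jar [ 0.736 -0.105  0.102]
ring [ 0.663 -0.298 -0.001]
bowl [0.489 0.23  0.006]
```

```bash
cat >> h.py <<'E'
YAW=np.radians(22.7);X=np.array([np.cos(YAW),np.sin(YAW)]);Y=np.array([-X[1],X[0]])
PIV=np.array([664,-37.]);C=PIV-108*X
def w(x,y):return C+x*X+y*Y
def rel(x,y,z):  # shift (tool axes, mm) from present measured pose to tub x,y, height z (mm)
    s=env.state();Rm=R.from_rotvec(s["tcp_rot"]).as_matrix()
    return (Rm.T@(np.r_[w(x,y),z]-s["tool_pos"]*1000)).round(0)
def intub():
    s=env.state();d=s["tool_pos"][:2]*1000-C;return np.r_[d@X,d@Y,s["tool_pos"][2]*1000].round(1),s["ft_force"].round(1),s["clock"]
E
python3 - <<'E'
from h import *
print('centre',C,'lever pivot',w(-102,0), intub())
print(R.from_rotvec(env.state()["tcp_rot"]).as_matrix().round(3))
print('up',rel(*intub()[0][:2],330))
def p(a,r=110,e=0):
    h=11*np.sin(a)+14.5*np.cos(a)+14+e
    return 108-r*np.cos(a)+h*np.sin(a), r*np.sin(a)+h*np.cos(a)
for a in (1.18,.9,.6,.3,0):print(a,np.round(p(a)),rel(*p(a),119))
x,y=p(1.18,e=20);print('pre',x,y,rel(x,y,119),rel(x,y,300))
E
python3 -m pendant '[[0,0,-60,0,0,0],[0,0,-110,0,0,0],[60,0,-110,0,0,0],[120,0,-110,0,0,0]]' 0
```

```text
centre [564.36588634 -78.67785257] lever pivot [ 470.26700121 -118.04026889] (array([-492.1, -233.9,  191.1]), array([ 0.2,  0. , -0.5]), 0.1)
[[ 0.924  0.383 -0.001]
 [ 0.383 -0.924  0.002]
 [-0.    -0.002 -1.   ]]
up [  -0.   -0. -139.]
1.18 [ 94. 113.] [ 584. -349.   73.]
0.9 [ 64. 106.] [ 555. -342.   73.]
0.6 [35. 89.] [ 526. -324.   73.]
0.3 [12. 62.] [ 503. -298.   73.]
0 [-2. 28.] [ 489. -264.   73.]
pre 112.04571085334112 120.63636857146682 [ 603. -357.   73.] [ 603. -357. -108.]
clock: 0.6
tool_pos: [0.3127, -0.4393, 0.3024]
tcp_rot: [3.081, 0.609, 0.001]
ft_force: [1.2, -1.0, -0.5]
opening: 0.146
gripper_force: 0.0
```

```bash
python3 -m pendant '[[50,-30,0,0,0,0],[100,-70,0,0,0,0],[150,-110,0,0,0,0],[200,-145,0,0,0,0],[250,-180,0,0,0,0]]'
python3 -m pendant '[[50,-35,0,0,0,0],[100,-75,0,0,0,0],[150,-115,0,0,0,0],[200,-150,0,0,0,0],[235,-177,0,0,0,0]]'
python3 - <<'E'
from h import *
print(intub(),rel(112,121,119))
s=snap("top","top2.png");snap("wrist","w2.png")
cv2.imwrite("pics/top2c.png",cv2.resize(cv2.imread("pics/top2.png")[100:270,170:400],None,fx=3,fy=3))
E
```

```text
clock: 1.23
tool_pos: [0.4743, -0.1753, 0.3015]
tcp_rot: [-3.081, -0.613, 0.001]
ft_force: [0.8, -0.9, 0.1]
opening: 0.003
gripper_force: 0.0
clock: 1.85
tool_pos: [0.624, 0.0788, 0.3008]
tcp_rot: [-3.081, -0.615, 0.002]
ft_force: [-0.4, -0.2, 0.8]
opening: 0.005
gripper_force: 0.0
(array([115.7, 122.3, 300.8]), array([-0.4, -0.2,  0.8]), 1.85) [ -4.   1. 182.]
```

View pics/w2.png

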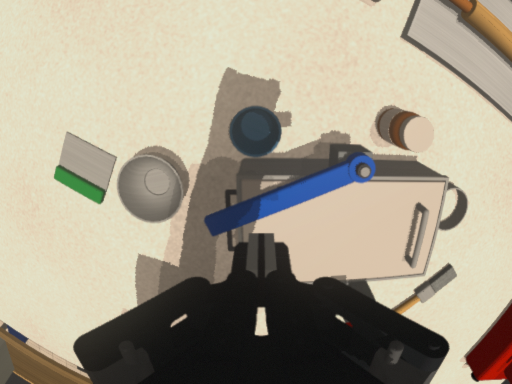

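The wrist view shows the strap from the bolt at (365,170) to its end at (208,226), with the fingertips at (262,235). I'll cast the bolt and strap end as a check.

Run:
```python
from h import *
s=np.load('/tmp/wrist.npz');K=s["K"];T=s["pose"]
def fc(u,v,h):
    d=np.array([u-K[0,2],v-K[1,2]])/K[0,0];t=np.hypot(*d);k=np.sin(t)/t
    r=T[:3,:3]@np.array([d[0]*k,-d[1]*k,-np.cos(t)]);p=T[:3,3]+r*(h-T[2,3])/r[2]
    q=p[:2]*1000-C;return (p*1000).round(1),np.round([q@X,q@Y],1)
print('bolt',fc(365,170,.148));print('end',fc(208,226,.134));
for c in((448,180),(427,275),(240,177)):print('rim corner',fc(*c,.106))
```

```text
bolt (array([667.1, -35.9, 148. ]), array([ 1.113e+02, -1.000e-01]))
end (array([516.2, 113.2, 134. ]), array([ 29.6, 195.6]))
rim corner (array([ 705.9, -192.3,  106. ]), array([  86.7, -159.5]))
rim corner (array([ 547.3, -264.6,  106. ]), array([ -87.5, -164.9]))
rim corner (array([586.6,  97.3, 106. ]), array([ 88.5, 153.7]))
```

```bash
python3 -m pendant '[[0,0,50,0,0,0],[0,0,100,0,0,0],[0,0,140,0,0,0],[0,0,170,0,0,0],[0,0,181,0,0,0]]'
python3 -m pendant '[[0,0,0,0,0,0]]'
python3 - <<'E'
from h import *
print(intub())
E
```

```text
clock: 2.58
tool_pos: [0.6209, 0.0752, 0.1185]
tcp_rot: [-3.081, -0.612, 0.008]
ft_force: [-0.8, 0.0, -0.3]
opening: -0.003
gripper_force: 0.0
clock: 2.7
tool_pos: [0.6226, 0.0757, 0.1206]
tcp_rot: [3.081, 0.612, -0.002]
ft_force: [0.1, -0.4, 0.7]
opening: 0.001
gripper_force: 0.0
(array([113.3, 120. , 120.6]), array([ 0.1, -0.4,  0.7]), 2.7)
```

```bash
python3 -m pendant '[[-19,7,2,0,0,0],[-34,10,2,0,0,0],[-49,14,2,0,0,0],[-64,22,2,0,0,0],[-78,31,2,0,0,0]]'
python3 - <<'E'
from h import *
print(intub())
E
```

```text
clock: 3.32
tool_pos: [0.5624, 0.0169, 0.1191]
tcp_rot: [3.081, 0.613, 0.001]
ft_force: [-1.0, -0.2, 0.3]
opening: 0.0
gripper_force: 0.0
(array([ 35.1,  89. , 119.1]), array([-1. , -0.2,  0.3]), 3.325)
```

Run:
```python
from h import *
snap("scene","s3.png");snap("wrist","w3.png")
cv2.imwrite("pics/s3c.png",cv2.resize(cv2.imread("pics/s3.png")[60:260,140:360],None,fx=3,fy=3))
```

```text
(no output)
```

View pics/s3c.png

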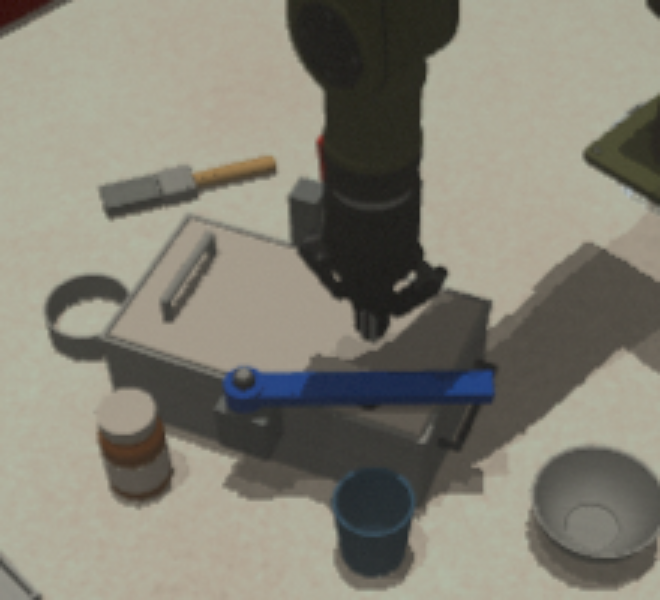

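The finger is seen at crop (372,335), on the far side of the strap, and the strap looks unmoved. I'll check where the tip really is.

Run:
```python
from h import *
s=np.load('/tmp/scene.npz');P=pts(s)
print(env.state()["tool_pos"],env.state()["joint_positions"].round(3))
K=s["K"];T=s["pose"];p=T[:3,:3].T@(env.state()["tool_pos"]-T[:3,3]);print('TCP projects',K[0,2]+K[0,0]*p[0]/-p[2],K[1,2]+K[1,1]*p[1]/p[2])
for v in range(160,192,3):print(v,P[v,264].round(3),s["frame"][v,264])
h2=cv2.cvtColor(s["frame"],cv2.COLOR_RGB2HSV)
m=(h2[...,0]>105)&(h2[...,0]<130)&(h2[...,1]>150)&(P[...,2]>.12)&(P[...,2]<.145);m[:170]=0;m[205:]=0
print(cv2.minAreaRect((P[m][:,:2]*1000).astype(np.float32)))
```

```text
[0.56167853 0.01620726 0.11896092] [ 0.029  0.363 -0.184  1.025 -0.     2.78 ]
TCP projects 263.5896622133328 181.38150213532592
160 [0.571 0.027 0.217] [31 31 28]
163 [0.571 0.027 0.206] [32 33 29]
166 [0.57  0.026 0.194] [57 58 53]
169 [0.57  0.026 0.182] [58 59 55]
172 [0.569 0.025 0.17 ] [58 58 54]
175 [ 0.538 -0.006  0.107] [139 130 118]
178 [0.546 0.003 0.109] [72 69 62]
181 [0.553 0.009 0.108] [72 68 62]
184 [0.576 0.031 0.133] [30 43 77]
187 [0.583 0.038 0.133] [30 44 76]
190 [0.591 0.047 0.135] [28 43 76]
((593.922119140625, 31.849647521972656), (30.40669822692871, 228.5420684814453), 46.31349182128906)
```

View pics/w3.png

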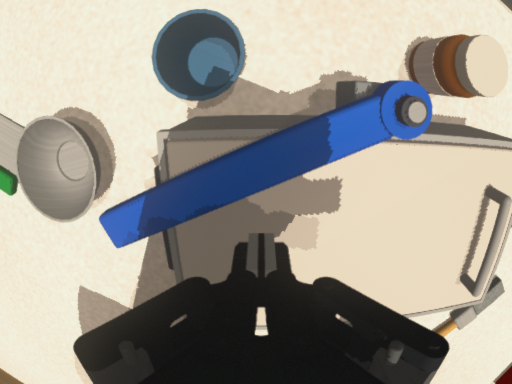

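The depth puts the visible fingertip at z≈0.168 while the TCP reads 0.119. So the fingers passed above the strap and touched nothing. I'll compare with the wrist camera and the opening.

Run:
```python
from h import *
s=np.load('/tmp/wrist.npz');K=s["K"];T=s["pose"]
st=env.state();Rm=R.from_rotvec(st["tcp_rot"]).as_matrix()
print(st["tool_pos"],'cam in tool',(Rm.T@(T[:3,3]-st["tool_pos"])).round(4),'K',K[0])
print('cam axes in tool',(Rm.T@T[:3,:3]).round(2).tolist())
def ray(u,v,z):
    d=np.array([u-K[0,2],v-K[1,2]])/K[0,0];t=np.hypot(*d);k=np.sin(t)/t/np.cos(t)
    return T[:3,:3]@(z*np.array([d[0]*k,-d[1]*k,-1]))+T[:3,3]
for u,v in((255,238),(270,238),(262,250),(240,140),(413,110),(300,260)):
    p=ray(u,v,s["z_map"][v,u]);print((u,v),p.round(3),'tool',(Rm.T@(p-st["tool_pos"])).round(3))
# scene: finger points per column -> lowest
s2=np.load('/tmp/scene.npz');P=pts(s2)
d=(Rm.T@(P.reshape(-1,3)-st["tool_pos"]).T).T.reshape(P.shape)
m=(np.abs(d[...,0])<.04)&(np.abs(d[...,1])<.04)&(P[...,2]>.14)&(s2["z_map"]>0)
v,u=np.nonzero(m);i=P[m][:,2].argsort()[:8];print(np.c_[u[i],v[i],P[m][i].round(3),d[m][i].round(3)])
```

```text
[0.56167853 0.01620726 0.11896092] cam in tool [ 0.0839  0.001  -0.1815] K [297.31863964   0.         260.87775315]
cam axes in tool [[0.0, 0.94, 0.33], [1.0, 0.0, -0.0], [-0.0, 0.33, -0.94]]
(255, 238) [0.57  0.022 0.167] tool [ 0.01  -0.002 -0.048]
(270, 238) [0.573 0.015 0.167] tool [ 0.01   0.006 -0.048]
(262, 250) [0.572 0.019 0.18 ] tool [ 0.011  0.002 -0.061]
(240, 140) [0.602 0.047 0.106] tool [ 0.049 -0.013  0.013]
(413, 110) [ 0.665 -0.034  0.147] tool [ 0.076  0.086 -0.028]
(300, 260) [ 0.534 -0.029  0.108] tool [-0.043  0.031  0.011]
[[ 2.65e+02  1.73e+02  5.64e-01  2.30e-02  1.60e-01  5.00e-03 -6.00e-03
  -4.10e-02]
 [ 2.64e+02  1.74e+02  5.69e-01  2.50e-02  1.62e-01  1.10e-02 -5.00e-03
  -4.30e-02]
 [ 2.61e+02  1.73e+02  5.73e-01  1.80e-02  1.63e-01  1.10e-02  3.00e-03
  -4.40e-02]
 [ 2.62e+02  1.73e+02  5.72e-01  2.10e-02  1.64e-01  1.10e-02 -0.00e+00
  -4.60e-02]
 [ 2.60e+02  1.72e+02  5.73e-01  1.50e-02  1.65e-01  1.00e-02  6.00e-03
  -4.60e-02]
 [ 2.59e+02  1.70e+02  5.71e-01  9.00e-03  1.66e-01  6.00e-03  1.00e-02
  -4.70e-02]
 [ 2.63e+02  1.73e+02  5.71e-01  2.40e-02  1.67e-01  1.20e-02 -3.00e-03
  -4.80e-02]
 [ 2.58e+02  1.70e+02  5.73e-01  7.00e-03  1.67e-01  7.00e-03  1.30e-02
  -4.80e-02]]
```

Both cameras agree, and the strap is untouched. The real fingertips are about 45 mm behind the reported TCP along the tool, while x and y match. I'll go back to the start side and work 45 mm lower, so a reported z of 75 puts the tip at about 120.

```bash
python3 -m pendant '[[25,-10,-10,0,0,0],[50,-20,-10,0,0,0],[78,-31,-5,0,0,0],[78,-31,0,0,0,0],[78,-31,0,0,0,0]]'
python3 -m pendant '[[0,0,20,0,0,0],[0,0,40,0,0,0],[0,0,44,0,0,0],[0,0,44,0,0,0]]'
python3 - <<'E'
from h import *
print(intub())
snap("scene","s4.png");s=snap("wrist","w4.png")
cv2.imwrite("pics/s4c.png",cv2.resize(cv2.imread("pics/s4.png")[60:260,140:360],None,fx=3,fy=3))
s2=np.load('/tmp/scene.npz');P=pts(s2);st=env.state();Rm=R.from_rotvec(st["tcp_rot"]).as_matrix()
d=(Rm.T@(P.reshape(-1,3)-st["tool_pos"]).T).T.reshape(P.shape)
m=(np.abs(d[...,0])<.025)&(np.abs(d[...,1])<.025)&(P[...,2]>.09)&(s2["z_map"]>0)
i=P[m][:,2].argsort()[:10];print(d[m][i].round(3),P[m][i,2])
E
```

```text
clock: 4.05
tool_pos: [0.6223, 0.076, 0.1179]
tcp_rot: [-3.081, -0.613, 0.003]
ft_force: [-0.2, -0.3, 0.7]
opening: 0.003
gripper_force: 0.0
clock: 4.55
tool_pos: [0.6229, 0.0759, 0.0752]
tcp_rot: [-3.081, -0.612, 0.0]
ft_force: [-0.4, -0.1, 0.7]
opening: -0.003
gripper_force: 0.0
(array([113.6, 120. ,  75.2]), array([-0.4, -0.1,  0.7]), 4.55)
[[-0.024 -0.015 -0.015]
 [-0.021 -0.011 -0.015]
 [-0.024 -0.018 -0.016]
 [-0.024 -0.004 -0.017]
 [-0.024 -0.023 -0.022]
 [-0.025 -0.012 -0.025]
 [-0.024 -0.023 -0.027]
 [-0.024 -0.018 -0.028]
 [-0.024 -0.009 -0.028]
 [-0.022 -0.021 -0.028]] [0.09058848 0.09115206 0.0914443  0.0924761  0.09809366 0.10069247
 0.10243843 0.10384868 0.10385676 0.10398047]
```

View pics/s4c.png

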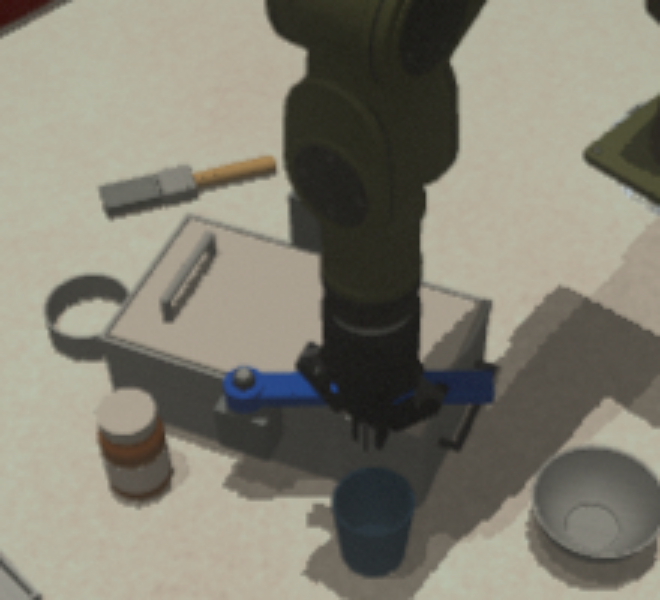

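The finger is now on the near (+x) side of the strap, with its tip at crop (370,448), which is image (263,209). A quick height check comes before pushing.

```bash
python3 - <<'E'
from h import *
s=np.load('/tmp/scene.npz');P=pts(s)
for v in(203,205,207,208,209,210):print(v,[P[v,u].round(3).tolist() for u in(261,264)])
E
python3 -m pendant '[[-10,4,0,0,0,0],[-19,7,0,0,0,0],[-29,9,0,0,0,0],[-34,10,0,0,0,0]]'
```

```text
203 [[0.632, 0.077, 0.146], [0.627, 0.083, 0.147]]
205 [[0.632, 0.077, 0.138], [0.629, 0.085, 0.142]]
207 [[0.633, 0.078, 0.131], [0.629, 0.085, 0.134]]
208 [[0.634, 0.079, 0.128], [0.629, 0.084, 0.129]]
209 [[0.633, 0.078, 0.122], [1.091, 0.54, 1.0]]
210 [[0.632, 0.077, 0.117], [0.628, 0.084, 0.12]]
clock: 5.15
tool_pos: [0.5956, 0.0536, 0.0753]
tcp_rot: [3.081, 0.612, 0.002]
ft_force: [2.5, 1.1, 0.5]
opening: 0.002
gripper_force: 0.7
```

```bash
python3 -m pendant '[[-15,4,0,0,0,0],[-30,12,0,0,0,0],[-44,21,0,0,0,0],[-56,34,0,0,0,0],[-67,48,0,0,0,0]]'
python3 -m pendant '[[-6,15,0,0,0,0],[-11,28,0,0,0,0],[-13,36,0,0,0,0],[-13,36,0,0,0,0]]'
python3 - <<'E'
from h import *
print(intub())
E
```

```text
clock: 5.78
tool_pos: [0.5513, -0.0171, 0.0747]
tcp_rot: [-3.081, -0.613, 0.001]
ft_force: [0.7, 1.9, 1.4]
opening: -0.003
gripper_force: 0.9
clock: 6.28
tool_pos: [0.5534, -0.0532, 0.0747]
tcp_rot: [-3.078, -0.612, 0.001]
ft_force: [-0.5, 4.6, 1.5]
opening: 0.004
gripper_force: 2.4
(array([-0.3, 27.7, 74.7]), array([-0.5,  4.6,  1.5]), 6.275)
```

Force is rising to 4.6 N. I'll push on in small steps to the stop.

```bash
python3 -m pendant '[[0,2,0,0,0,0],[0,4,0,0,0,0],[0,4,0,0,0,0]]'
python3 -m pendant '[[0,2,0,0,0,0],[0,4,0,0,0,0],[0,4,0,0,0,0]]'
python3 - <<'E'
from h import *
print(intub())
snap("wrist","w5.png");s=snap("scene","s5.png")
cv2.imwrite("pics/s5c.png",cv2.resize(cv2.imread("pics/s5.png")[60:260,140:360],None,fx=3,fy=3))
E
```

```text
clock: 6.65
tool_pos: [0.5533, -0.0531, 0.0746]
tcp_rot: [-3.07, -0.615, 0.003]
ft_force: [-4.5, 14.1, 5.6]
opening: 0.002
gripper_force: 7.0
clock: 7.02
tool_pos: [0.5532, -0.053, 0.0747]
tcp_rot: [-3.062, -0.617, 0.004]
ft_force: [-7.3, 22.4, 9.1]
opening: 0.001
gripper_force: 11.9
(array([-0.4, 28. , 74.7]), array([-7.3, 22.4,  9.1]), 7.025)
```

View pics/w5.png

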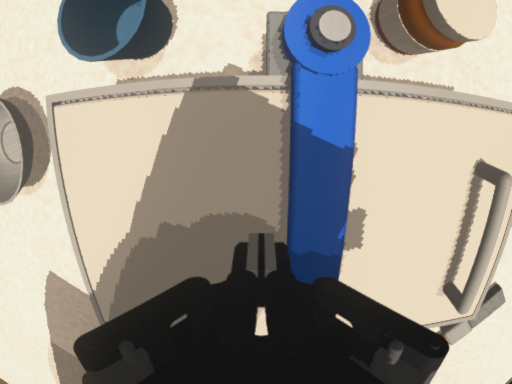

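The strap lies straight along the tub's x, from the hub at (328,30) down under the gripper at (315,280). Force reached 22 N with no motion, so it is at the hard stop. Next I back off and go round to the outside of the lever.

```bash
python3 -m pendant '[[0,-20,0,0,0,0],[0,-45,0,0,0,0],[0,-45,-60,0,0,0],[0,-45,-120,0,0,0],[0,-45,-180,0,0,0]]'
python3 -m pendant '[[-50,0,0,0,0,0],[-100,0,0,0,0,0],[-155,20,0,0,0,0],[-155,64,0,0,0,0],[-155,64,0,0,0,0]]'
python3 - <<'E'
from h import *
print(intub(),rel(-150,1,184))
s=snap("wrist","w6.png")
for b in(1.42,1.2,1,.8,.6,.4,.2,0):
    r=75;o=6+11*np.sin(b);print(b,np.round([-102+r*np.cos(b)-o*np.sin(b),150+r*np.sin(b)+o*np.cos(b)-45]))
E
```

```text
clock: 7.75
tool_pos: [0.5392, -0.0205, 0.2563]
tcp_rot: [3.08, 0.613, -0.001]
ft_force: [1.5, 0.7, 0.5]
opening: -0.003
gripper_force: 0.0
clock: 8.38
tool_pos: [0.4211, -0.141, 0.2546]
tcp_rot: [3.08, 0.606, -0.0]
ft_force: [-0.1, -0.2, 0.4]
opening: -0.002
gripper_force: 0.0
(array([-156.2,   -2.3,  254.6]), array([-0.1, -0.2,  0.4]), 8.375) [ 6. -3. 71.]
1.42 [-107.  182.]
1.2 [-90. 181.]
1 [-74. 176.]
0.8 [-60. 168.]
0.6 [-47. 157.]
0.4 [-37. 144.]
0.2 [-30. 128.]
0 [-27. 111.]
```

View pics/w6.png

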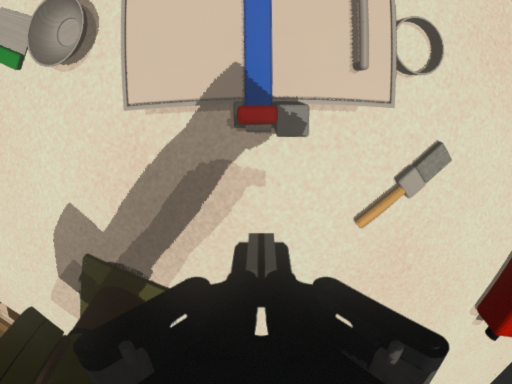

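The strap's end lies in the keeper, with the red lever above it at (258,116), in line with the fingers at (262,240). I'll go down and push along the arc.

```bash
python3 -m pendant '[[0,-3,40,0,0,0],[0,-3,71,0,0,0],[0,-3,71,0,0,0]]'
python3 -m pendant '[[20,0,0,0,0,0],[40,0,0,0,0,0],[50,0,0,0,0,0],[60,0,1,0,0,0],[66,0,2,0,0,0]]'
python3 - <<'E'
from h import *
print(intub())
E
```

```text
clock: 8.8
tool_pos: [0.4174, -0.1343, 0.1818]
tcp_rot: [-3.078, -0.614, 0.008]
ft_force: [0.0, -0.7, 0.5]
opening: 0.001
gripper_force: 0.0
clock: 9.43
tool_pos: [0.4812, -0.1109, 0.182]
tcp_rot: [3.08, 0.612, -0.001]
ft_force: [-2.7, -4.1, 2.7]
opening: -0.001
gripper_force: 2.5
(array([-89.2,   2.4, 182. ]), array([-2.7, -4.1,  2.7]), 9.425)
```

```bash
python3 -m pendant '[[15,0,6,0,0,0],[29,0,14,0,0,0],[42,0,25,0,0,0],[52,0,38,0,0,0],[59,0,54,0,0,0]]'
python3 -m pendant '[[3,0,10,0,0,0],[4,0,15,0,0,0],[4,0,18,0,0,0],[4,0,18,0,0,0]]'
python3 - <<'E'
from h import *
print(intub())
E
```

```text
clock: 10.05
tool_pos: [0.5337, -0.0878, 0.1271]
tcp_rot: [-3.081, -0.612, 0.005]
ft_force: [-6.0, -2.9, 4.9]
opening: 0.002
gripper_force: 3.2
clock: 10.55
tool_pos: [0.5372, -0.0866, 0.1157]
tcp_rot: [3.08, 0.612, 0.001]
ft_force: [-18.0, -0.9, 40.2]
opening: 0.005
gripper_force: 20.2
(array([-28.1,   3.2, 115.7]), array([-18. ,  -0.9,  40.2]), 10.55)
```

40 N with no further motion suggests the stop. I'll lift off and look.

```bash
python3 -m pendant '[[0,0,-10,0,0,0],[0,0,-60,0,0,0],[0,0,-120,0,0,0],[-60,0,-140,0,0,0],[-120,0,-140,0,0,0]]'
python3 -m pendant '[[-60,0,0,0,0,0],[-60,0,0,0,0,0],[-60,0,0,0,0,0]]'
python3 - <<'E'
from h import *
print(intub())
snap("wrist","w7.png");s=snap("scene","s7.png")
cv2.imwrite("pics/s7c.png",cv2.resize(cv2.imread("pics/s7.png")[60:260,140:360],None,fx=3,fy=3))
P=pts(s);h=cv2.cvtColor(s["frame"],cv2.COLOR_RGB2HSV)
m=((h[...,0]<8)|(h[...,0]>172))&(h[...,1]>150);m[:95]=0;m[240:]=0;m[:,:180]=0;m[:,300:]=0
q=P[m];q=q[(q[:,2]<.3)];d=q[:,:2]*1000-C
t=np.c_[d@X,d@Y,q[:,2]*1000];t=t[t[:,0].argsort()];print(len(t),t[::max(1,len(t)//14)].round(0))
E
```

```text
clock: 11.18
tool_pos: [0.4299, -0.1325, 0.2516]
tcp_rot: [3.08, 0.615, 0.009]
ft_force: [0.3, -0.7, -0.1]
opening: 0.0
gripper_force: 0.0
clock: 11.55
tool_pos: [0.3738, -0.1551, 0.2499]
tcp_rot: [-3.081, -0.612, -0.004]
ft_force: [0.4, -0.9, 0.5]
opening: 0.001
gripper_force: 0.0
(array([-205.3,    3. ,  249.9]), array([ 0.4, -0.9,  0.5]), 11.55)
134 [[-56.  -7. 155.]
 [-50.  -7. 156.]
 [-47.  12. 155.]
 [-44. -10. 157.]
 [-40. -12. 156.]
 [-36.   2. 157.]
 [-32. -11. 156.]
 [-29.   5. 157.]
 [-26.  10. 155.]
 [-22. -10. 155.]
 [-18.  10. 158.]
 [-14.   0. 158.]
 [-10.   8. 153.]
 [ -8.  -0. 156.]
 [ -3.   8. 156.]]
```

View pics/s7c.png

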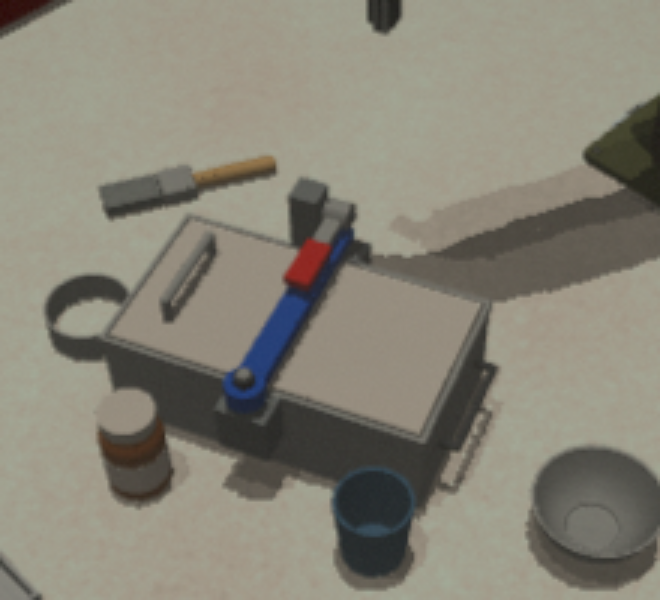

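The strap lies over the lid from the pivot at crop (242,380) into the keeper at (340,235). The red grip at (308,263) lies level over it: its top is at 155–157 mm along its length, against 156 expected. The other things have not moved and the robot is clear.

```bash
python3 -c "
from workcell import env
print(env.job_done())"
```

```text
the job is handed in; nothing more can be done
None
```

The lid is clamped: the strap is hard against its stop in the keeper, the lever was then pushed fully down over it, nothing else was moved, and the job is handed in at about 12 s on the robot clock (the fingertips sat about 45 mm short of the reported TCP, so I worked that much lower).

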